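# Jack up one side of a bench transformer and hold it there

## Task

The heavy transformer case has to have its two left-hand feet changed. Bring the small lever jack over and run its toe in under the lift lug on the case's side, standing flat on the bench, so that the saddle cup is centred below the lug's rubber stud; then let go of it, push the jack's handle right down so that the saddle takes the stud and both left feet rise clear of the bench, and finish while still holding the handle down. Do not touch or shove the case itself with the arm, and leave the other things on the bench where they are.

Things in the scene. Friction and masses are not known exactly. Their poses are not given: they have to be found in the camera images.
- case: Loose grey sheet-steel transformer case, 7 to 10 kg, 160 (x) by 220 (y) by 96 mm high in all, on four 26 mm rubber feet. Origin: at bench height below its centre. x points to its back; the front plate with meter, knob and switch faces -x, roughly to the robot. y points to its left side, where a steel lift lug sticks out.
- lift_stud (a point): Lift point: centre of the underside of the 16 mm rubber stud that hangs 7 mm below the lug, 134 mm from the case's centre along case +y, 20 mm above the bench. Its bolt's hex head shows on top of the lug. Same axes as the case.
- lug_edge (a point): Middle of the lug's outer lower edge, 27 mm above the bench, 15 mm farther out along case +y than the stud. The lug is a steel plate 60 mm wide (case x), 4 mm thick, reaching 39 mm out from the case's side; a web stands on it at each end, up to 61 mm above the bench.
- foot_left_near (a point): Centre of the underside of the left foot nearer the front plate; at height 0 when it stands on the bench.
- foot_left_far (a point): Centre of the underside of the left foot nearer the back; at height 0 when it stands on the bench.
- jack: Loose lever jack of plain steel, 0.88 kg. Origin: under its base at bench height; x points forward to toe and saddle, y left, z up. Base 60 mm wide, 8 mm thick, from x = -78 to +8 mm; two prongs, 54 mm over all, run on to x = +77 beside the toe. Tower from x = -8 to +22 mm, 33 mm wide, 86 mm high. The handle points to -x.
- jack_grip (a point): Point to take the jack by: middle of its tower, 7 mm forward of the jack's origin and 66 mm above its underside; the tower's upright sides there are 33 mm apart along the jack's y. Same axes as the jack.
- saddle (a point): Centre of the floor of the saddle cup on the jack's toe, 52 mm forward of the jack's origin, 12.5 mm above its underside with the handle up. The cup is 26 mm wide inside; its rim stands 3 mm above this floor, so with the handle up it passes 4.5 mm below the stud. It rises straight up, 34 mm per rad of the handle.
- handle_pad (a point): Centre of the upper face of the rubber grip (70 x 30 x 13 mm) at the handle's end: press here. It lies 118 mm along the handle from the pivot and 6.5 mm above the handle's centre line; the pivot is 20 mm behind the jack's origin, 44 mm up. Handle up: 24 degrees above level, this point 98 mm above the bench. Fully down: 7.5 degrees below level, 35 mm above the bench, 12 mm farther from the tower.
- jack_handle (a joint): Handle angle, rad: 0 = up (a spring holds it there, and returns it when let go), 0.55 = fully down against its stop. The saddle meets the stud at about 0.22; from there the load on the grip is about 8 to 15 N.
- mug_1: Bystander: green and white mug, 78 by 116 by 101 mm; origin at the centre of its underside.
- side_cutters: Bystander: side cutters with red handles, lying flat, 51 by 132 by 10 mm; origin at the centre of the underside.
- driver_red: Bystander: screwdriver with red handle, lying, 19 by 163 by 21 mm; origin at the centre of the underside.
- tape_1: Bystander: roll of black tape lying flat, 62 mm across, 19 mm high; origin at the centre of the underside.
- flux_jar: Bystander: screw jar with yellow lid, 54 mm across, 38 mm high; origin at the centre of its underside.

How it is judged (in metres and radians):
On the way, in this order (a step that is already met when the one before it is completed fails the run):
1. the jack stands flat under the lug, saddle below the stud, handle still up, gripper off the jack (horizontal distance between lift_stud and saddle below 0.007 m and angle between jack's own z axis and vertical below 0.06 rad and height (world z) of jack below 0.004 m and value of joint jack_handle below 0.1 rad and contact force between the fingers and jack below 0.3 N), for 0.2 s.
2. the handle is pushed right down and the saddle carries the stud (horizontal distance between lift_stud and saddle below 0.007 m and angle between jack's own z axis and vertical below 0.06 rad and value of joint jack_handle above 0.47 rad and contact force between case and jack above 8 N), for 0.2 s.
At the end, for the whole second after the job is handed in: Fingers hold the handle beyond 0.47 rad with over 2 N, all still; jack flat, stud within 7 mm of the saddle's centre and bearing on it with over 8 N; both left feet over 5 mm off the bench; arm not touching the case, which is within 30 mm of its start (all of step 2 and height (world z) of each of foot_left_near, foot_left_far above 0.005 m and contact force between the fingers and jack above 2 N and contact force between each of the arm, the fingers and case below 0.5 N and linear speed of each of case, jack below 0.02 m/s and distance of case from where it was at the start of the episode below 0.03 m); the arm keeps its last pose, push and grip.
It fails at once if the arm or gripper pushes on the case (contact force between any of the arm, the fingers and case above 2 N).
It fails at once if the case is shoved more than 30 mm (distance of case from where it was at the start of the episode above 0.03 m).
It fails at once if another thing on the bench is moved more than 20 mm (distance of any of mug_1, side_cutters, driver_red, tape_1, flux_jar from where it was at the start of the episode above 0.02 m).
It also fails if it takes over 56 s, if anything falls off the work surface, if the arm or the gripper's body presses on something with over 40 N, if the wrist force passes 120 N, or if a joint passes its speed limit or range.

## Robot

A 6-joint arm with a two-finger parallel gripper is mounted at the origin on a cart in front of the work surface, level with it; the furniture and walls round the work are solid. World frame = base frame: x ahead of the robot, y to its left, z up, the work surface at z = 0. Lengths are in mm, angles in rad, forces in N, time in s.
With the tool pointing down it reaches from about 325 to 900 mm from the base axis. Payload 6.1 kg.
Tool frame: the origin (TCP) lies midway between the tips of the shut fingers; the grasp point (between the pads) lies behind it (robot.grip_depth is the z of the grasp point in the tool frame, in mm); z points along the fingers, y is the direction in which the jaws open and shut (so a half turn about z gives the same grasp; the last joint's range is limited). The gripper opens to 85 mm and grips with 20 to 120 N. Pads are 22 mm wide; open, the fingers measure 114 mm over their backs; the gripper's body (76 mm by 85 mm) begins 54 mm behind the grasp point. The pads swing forward as they close: fully open they stand 13 mm farther back than shut.
Start: joints at [1.101, 0.22, 1.526, -0, 1.395, -0.126], TCP at [210.665, 588.418, 231.3] pointing down, gripper open.
Joint ranges: [-2.98, 2.98], [-0.91, 2.08], [0.09, 2.57], [-1.24, 4.39], [0.2, 2.65], [-2.68, 2.68]. Speed limits (rad/s): [2.57, 2.57, 3.01, 3.14, 3.14, 3.14].

## Interface

Orientations are given as a unit quaternion [w, x, y, z].
In Python, from cell import robot gives the robot as it stands.
- The arm moves only by the tool play_rows, never from a script. Its argument "commands" is text: rows parted by semicolons, each of 6 numbers parted by spaces: the shift along the world's x, y, z in mm, then the turn, a rotation vector about the world's x, y, z in degrees. In form: tx ty tz rx ry rz; .... A call has 1 to 10 rows; each row shifts and turns the commanded pose from where the row before left it; what a row does not reach is not made up. A row lasts 1/12 s, in which the tool goes at most 41.7 mm and 7.16 degrees, less where a joint would pass 70% of its speed; a pose out of reach is approached as far as the arm can. A call is refused whole if a number of a shift passes 41.7 or a number of a turn 7.16, either way. A call with a gripper value outside its range is refused whole. "gripper" is the closure in counts, from 0 (fully open) to 255 (shut), set as the call begins (left out, the last holds). The fingers move at their own pace and stop on an object; "newtons" is the grip in N (left out, the last holds). Time passes only in rows, so rows that do not move let the fingers close. It gives the time, the measured TCP pose, the force and the opening at its end, in the units of the state.
- robot.state(): the state, without advancing time (a new reading comes with each control period).
- robot.read_camera(name): name is "scene" or "side" or "wrist"; returns a dict with "pixels" (384x512x3 uint8, red, green, blue), "z_map" (384x512 float32, mm along the optical axis (not along the pixel's ray), 0 where there is no reading), "vertical_fov" (degrees; the focal length in pixels is half the picture's height over the tangent of half this angle, whatever the lens; pixels are square), "cx", "cy" (the principal point, pixels), "k1" (the pictures are not rectified: a ray, as slopes to the right and down, at radius r is drawn at 1 + k1 r^2 times it, then the intrinsics apply), "pose" (4x4, takes a point from camera to world coordinates); the wrist camera has in their place "tool_from_camera" (4x4, takes a point from camera to tool coordinates, whose origin is the TCP and whose axes are the flange's). Camera axes: x right, y down, z forward; pixel columns grow to the right and rows downward; lengths in mm; the calibration is good to about 2 mm. A picture is of the moment at which its call begins: read the wrist's pose just before it.
- robot.job_done(): hands the job in, once; it reports no verdict.
Trained networks look in a picture, given as the dict that the camera call returned (one of the last four; its "shot" number tells which), for a name from the list of things; names that differ only in an ending like _2 or _b are one class to them, and where a whole thing is asked for, a point or a joint stands for the part that bears it (a point fixed in the world has none). Each returns a list of dicts, best first, with "conf" (0 to 1); they miss things now and then, are a little off and sometimes report something else, mostly with a low value. They report only what shows in the picture. A call takes as long as a camera call.
- robot.recognise(target, picture): "position" ([column, row] in pixels, amid what is visible of it).
- robot.trace(target, picture): "mask" (384x512 bool, what is visible of it) and "position" ([column, row] in pixels, amid what is visible of it).
The state is a dict: "time_s": time; "joints": joint angles; "joint_vel": joint speeds; "joint_torque": joint torques, N m; "tool_pos": TCP position; "ee_rot": TCP orientation; "contact_force": force on the tool from outside, world axes, zero at the start; "wrist_torque": the same for the moment, N m; "gripper_width": finger opening in mm.
Only numpy, scipy, OpenCV 4.12 (cv2) and the standard library are available. Lean on these libraries where they do the work, as an engineer would, in place of code of your own. Each camera call takes 0.05 s, during which the arm holds its last target. There are 200 camera calls.

## Working session

There is one attempt and no reset: what is moved stays moved. The work goes in short steps, Python scripts to look and compute and a tool call to move; the robot and the scene stay as the last step left them, time stands still between calls to the robot, and variables do not carry over. Pictures are saved under pics/ and viewed, about 8 in all and at most 12, crops included, and the job is handed in when it is done.

Besides the shell and the picture viewer there is one more tool, called after ">>>" by a JSON object that holds its "name" and its "arguments". play_rows: Moves the arm, as the interface text tells. Its arguments: {"type":"object","properties":{"commands":{"type":"string"},"gripper":{"type":"number"},"newtons":{"type":"number"}},"required":["commands"]}

```bash
mkdir -p pics; cat > h.py <<'E'
import numpy as np, cv2
from scipy.spatial.transform import Rotation as R
from cell import robot
def cam(name):
    s=robot.state(); p=robot.read_camera(name)
    if name=="wrist":
        q=s["ee_rot"]; T=np.eye(4); T[:3,:3]=R.from_quat([q[1],q[2],q[3],q[0]]).as_matrix(); T[:3,3]=s["tool_pos"]
        p["pose"]=T@np.array(p["tool_from_camera"])
    return p
def K(p):
    f=p["pixels"].shape[0]/2/np.tan(np.radians(p["vertical_fov"])/2)
    return np.array([[f,0,p["cx"]],[0,f,p["cy"]],[0,0,1.]]), np.array([p["k1"],0,0,0,0.])
def cloud(p,uv):
    uv=np.asarray(uv,float).reshape(-1,2); k,d=K(p)
    n=cv2.undistortPoints(uv[:,None],k,d)[:,0]
    z=p["z_map"][uv[:,1].round().astype(int),uv[:,0].round().astype(int)]
    c=np.c_[n*z[:,None],z]; P=np.array(p["pose"])
    return (c@P[:3,:3].T+P[:3,3])[z>0]
def onplane(p,uv,h):
    uv=np.asarray(uv,float).reshape(-1,2); k,d=K(p)
    n=cv2.undistortPoints(uv[:,None],k,d)[:,0]; P=np.array(p["pose"])
    r=np.c_[n,np.ones(len(n))]@P[:3,:3].T
    return P[:3,3]+r*((h-P[2,3])/r[:,2:])
def project(p,X):
    k,d=K(p); M=np.linalg.inv(np.array(p["pose"]))
    return cv2.projectPoints(np.asarray(X,float).reshape(-1,1,3),cv2.Rodrigues(M[:3,:3])[0],M[:3,3],k,d)[0][:,0]
def mcloud(p,t):
    r=robot.trace(t,p)
    if not r: return None,0,None
    v,u=np.nonzero(r[0]["mask"]); return cloud(p,np.c_[u,v]),r[0]["conf"],r[0]
def save(p,n): cv2.imwrite("pics/"+n+".png",p["pixels"][:,:,::-1])
E
python3 - <<'E'
from h import *
print(robot.state(), robot.grip_depth)
ims=[]
for n in ["scene","side","wrist"]:
    p=cam(n); ims.append(p["pixels"]); print(n,np.round(np.array(p["pose"])[:3,3]))
    for t in ["case","jack","jack_handle","mug_1","side_cutters","driver_red","tape_1","flux_jar"]:
        c,cf,r=mcloud(p,t)
        if c is not None and len(c): print(t,round(cf,2),np.round(r["position"]),"med",np.median(c,0).round(),"lo",np.percentile(c,2,0).round(),"hi",np.percentile(c,98,0).round(),len(c))
    np.savez("p_"+n,**{k:v for k,v in p.items()})
im=np.vstack([np.hstack(ims[:2]),np.hstack([ims[2],ims[2]*0])])
cv2.imwrite("pics/a.png",cv2.resize(im[:,:,::-1],(800,600)))
E
```

```text
{'time_s': 0.0, 'joints': array([ 1.10086481e+00,  2.21219390e-01,  1.52759616e+00,  1.06632286e-05,
        1.39469689e+00, -1.26123723e-01]), 'joint_vel': array([-1.11710621e-04,  3.19554611e-04, -8.87715425e-04,  8.92855825e-05,
       -7.57016711e-05,  1.98090803e-03]), 'joint_torque': array([-3.46094293e-04, -4.96919346e+01, -3.89386046e+01, -3.45940598e-04,
        1.15157108e-02,  9.40973763e-06]), 'tool_pos': array([210.41404051, 587.88358187, 230.21132699]), 'ee_rot': array([-2.86875171e-04,  1.71059340e-01,  9.85260260e-01, -9.16036651e-04]), 'contact_force': array([ 0.24756268, -0.29866733, -1.07259012]), 'wrist_torque': array([0.03304839, 0.02708493, 0.0210761 ]), 'gripper_width': 85.65827042954555} -18.700000000000003
scene [-179.  612.  572.]
case 0.83 [267. 186.] med [ 542. -131.   85.] lo [ 483. -282.    3.] hi [661. -41.  98.] 4067
jack 0.78 [195. 255.] med [469. 175.  27.] lo [338.  92.   0.] hi [555. 208. 108.] 2089
jack_handle 0.71 [222. 249.] med [384. 161.  89.] lo [335. 102.   2.] hi [476. 175. 111.] 475
mug_1 0.92 [118. 226.] med [651. 257.  69.] lo [638. 213.
[... 511 characters left out ...]
4. 108.] 959
jack_handle 0.52 [194. 152.] med [384. 150.  88.] lo [335. 126.  -1.] hi [466. 295. 111.] 308
mug_1 0.7 [356. 271.] med [ 667. -374.   37.] lo [ 646. -392.    7.] hi [ 695. -344.   42.] 480
side_cutters 0.71 [227. 259.] med [ 380. -233.    8.] lo [ 340. -276.    5.] hi [ 401. -184.   12.] 177
driver_red 0.64 [204. 207.] med [366. -29.  15.] lo [ 359. -130.   -1.] hi [376.  17.  23.] 173
tape_1 0.7 [295. 159.] med [698.  93.  17.] lo [672.  70.   4.] hi [723. 123.  22.] 181
flux_jar 0.92 [354. 272.] med [ 667. -375.   37.] lo [ 646. -392.    4.] hi [ 696. -344.   42.] 491
wrist [143. 613. 374.]
jack 0.97 [ 91. 368.] med [465. 189.   9.] lo [431. 155.   1.] hi [505. 206.  45.] 934
```

View pics/a.png

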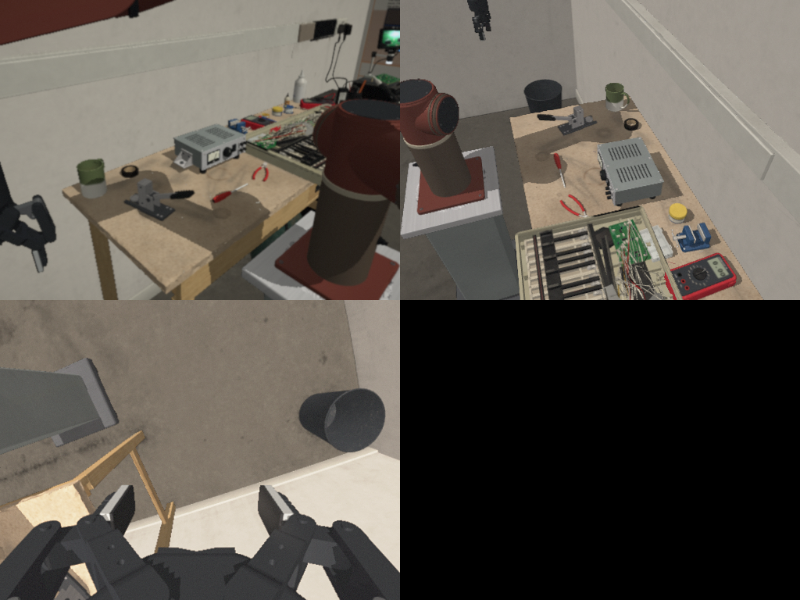

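The scene picture shows the jack at about (150,200) with its handle toward the robot. The case is at (208,147) and the lug shows at its left, at (183,158). Next I'll work out the wrist viewpoints.

```bash
python3 - <<'E'
from h import *
p=dict(np.load("p_wrist.npz",allow_pickle=True)); P=p["pose"]
print(P.round(3)); s=robot.state()
t=s["tool_pos"]
ax=P[:3,2]
for X in ([455,175,40],[565,-40,40]):
    # want point on axis at TCP height 330
    cz=330+P[2,3]-t[2]; L=(cz-X[2])/-ax[2]
    print(np.array(X)-ax*L-(P[:3,3]-t), L)
E
```

```text
[[ 3.37000e-01  9.03000e-01  2.66000e-01  1.42851e+02]
 [ 9.42000e-01 -3.23000e-01 -9.50000e-02  6.13079e+02]
 [ 0.00000e+00  2.82000e-01 -9.59000e-01  3.73992e+02]
 [ 0.00000e+00  0.00000e+00  0.00000e+00  1.00000e+00]]
[403.06362287 192.97752697 330.        ] 450.9950087488489
[513.06362287 -22.02247303 330.        ] 450.9950087488489
```

>>> {"name": "play_rows", "arguments": {"commands": "16 -33 8 0 0 0;16 -33 8 0 0 0;16 -33 8 0 0 0;16 -33 8 0 0 0;16 -33 8 0 0 0;16 -33 8 0 0 0;16 -33 8 0 0 0;16 -33 8 0 0 0;16 -33 8 0 0 0;16 -33 8 0 0 0", "gripper": 0}}

```text
time_s: 2.18
tool_pos: [371.0, 256.8, 312.0]
ee_rot: [0.0, 0.171, 0.985, 0.0]
contact_force: [1.6, -0.4, -0.3]
gripper_width: 85.5
```

>>> {"name": "play_rows", "arguments": {"commands": "15 -33 10 0 0 0;15 -33 10 0 0 0;0 0 0 0 0 0;0 0 0 0 0 0"}}

```text
time_s: 2.52
tool_pos: [401.7, 190.9, 332.2]
ee_rot: [0.001, 0.173, 0.985, 0.0]
contact_force: [0.1, -0.1, -0.4]
gripper_width: 85.3
```

```bash
python3 - <<'E'
from h import *
p=cam("wrist"); save(p,"b"); np.savez("p_b",**p); s=robot.state(); print(s["time_s"],s["tool_pos"],s["joints"])
for t in ["jack","jack_grip","saddle","handle_pad","jack_handle","case","lift_stud","lug_edge"]:
    for r in robot.recognise(t,p)[:2]: print(t,r["conf"],np.round(r["position"]),cloud(p,[r["position"]]).round())
c,cf,r=mcloud(p,"jack")
for lo,hi in [(80,92),(3,14)]:
    m=c[(c[:,2]>lo)&(c[:,2]<hi)]; 
    if len(m)>9: print(lo,len(m),m.mean(0).round(1),cv2.minAreaRect(m[:,:2].astype(np.float32)))
E
```

```text
2.5667 [400.9344205  192.01913315 331.51568984] [ 2.68521173e-01 -2.73798324e-01  1.82553592e+00  5.02410780e-04
  1.58924432e+00 -9.56135452e-01]
jack 0.65 [276. 228.] [[544. 190.  15.]]
jack 0.59 [250. 187.] [[455. 171.   9.]]
jack_grip 0.7 [251. 190.] [[461. 170.   8.]]
handle_pad 0.67 [219. 158.] [[377. 152.  94.]]
jack_handle 0.68 [249. 188.] [[455. 168.   8.]]
jack_handle 0.57 [220. 161.] [[381. 152.  93.]]
case 0.71 [ 92. 286.] [[ 503. -129.   96.]]
lift_stud 0.9 [ 94. 286.] [[ 504. -127.   96.]]
lug_edge 0.67 [ 98. 290.] [[375. 139. 389.]]
80 671 [454.6 168.9  86.3] ((443.81304931640625, 166.70797729492188), (140.64794921875, 32.84315872192383), 11.118277549743652)
3 1258 [472.2 179.5   8.2] ((490.1881103515625, 176.0547637939453), (154.10247802734375, 59.53192138671875), 11.868799209594727)
```

View pics/b.png

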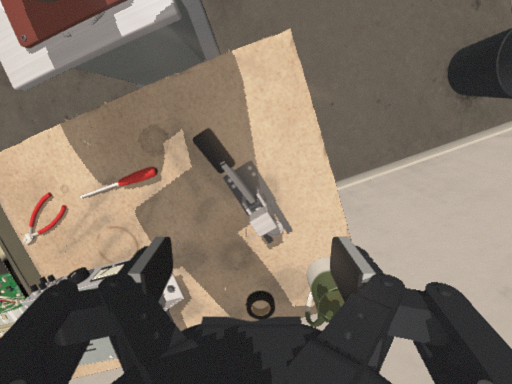

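>>> {"name": "play_rows", "arguments": {"commands": "16 -2.5 -30 0 0 5.2;16 -2.5 -30 0 0 5.2;16 -2.5 -30 0 0 5.2;16 -2.5 -30 0 0 5.2;16 -2.5 -30 0 0 5.2;17 -2.3 -31 0 0 5.2;0 0 0 0 0 0;0 0 0 0 0 0"}}

```text
time_s: 3.68
tool_pos: [496.1, 177.3, 147.7]
ee_rot: [-0.003, -0.099, 0.995, -0.0]
contact_force: [0.7, 0.3, 0.2]
gripper_width: 85.5
```

```bash
python3 - <<'E'
from h import *
s=robot.state(); print(s["tool_pos"],s["ee_rot"])
ims=[]
for n in ["scene","side"]:
    p=cam(n); ims.append(p)
    c,cf,r=mcloud(p,"jack")
    for lo,hi in [(83,90),(4,12)]:
        m=c[(c[:,2]>lo)&(c[:,2]<hi)&(c[:,0]>400)]
        if len(m)>9: print(n,lo,len(m),m.mean(0).round(1),cv2.minAreaRect(m[:,:2].astype(np.float32)))
p=ims[0]; u,v=project(p,[490,176,60])[0].astype(int); q=ims[1]; u2,v2=project(q,[490,176,60])[0].astype(int)
f=lambda p,u,v: cv2.resize(p["pixels"][v-60:v+60,u-65:u+65,::-1],(390,360),interpolation=cv2.INTER_CUBIC)
cv2.imwrite("pics/c.png",np.hstack([f(p,u,v),f(q,u2,v2)]))
E
```

```text
[496.1099913  177.29403109 147.72131708] [-3.00872236e-03 -9.93635868e-02  9.95046616e-01 -2.37465689e-04]
scene 83 125 [494.4 177.   86.4] ((457.0290832519531, 171.42674255371094), (113.18949127197266, 32.60594940185547), 7.412177562713623)
scene 4 665 [464.  177.4   8.6] ((491.0152587890625, 174.67837524414062), (155.855712890625, 61.34945297241211), 11.496864318847656)
side 83 67 [489.5 167.2  86.4] ((456.84027099609375, 158.38116455078125), (119.72697448730469, 33.077213287353516), 19.275732040405273)
side 4 314 [473.6 157.5   8.5] ((490.0827941894531, 168.48193359375), (147.90072631835938, 59.63022994995117), 12.440542221069336)
```

View pics/c.png

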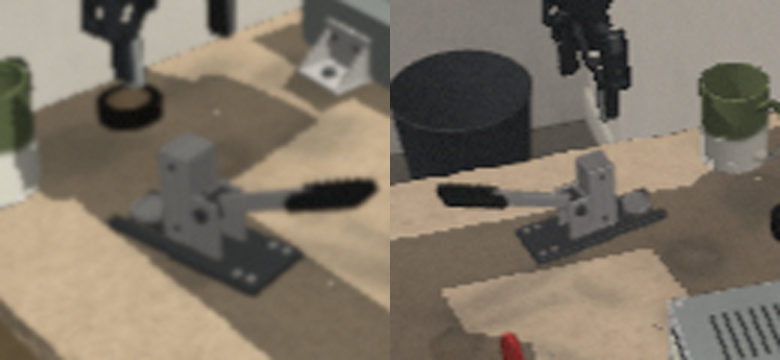

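The jack is clear and the gripper is centred over it. I'll go down and grasp.

>>> {"name": "play_rows", "arguments": {"commands": "0 0 -20 0 0 0;0 0 -20 0 0 0;0 0 -20 0 0 0;0 0 -18 0 0 0;0 0 -12 0 0 0;0 0 -10 0 0 0;0 0 0 0 0 0;0 0 0 0 0 0"}}

```text
time_s: 4.55
tool_pos: [498.0, 177.8, 51.0]
ee_rot: [0.0, -0.1, 0.995, 0.0]
contact_force: [-0.2, 0.5, -0.5]
gripper_width: 85.3
```

>>> {"name": "play_rows", "arguments": {"commands": "0 0 0 0 0 0;0 0 0 0 0 0;0 0 0 0 0 0;0 0 0 0 0 0;0 0 0 0 0 0;0 0 0 0 0 0;0 0 0 0 0 0", "gripper": 255, "newtons": 60}}

```text
time_s: 5.13
tool_pos: [498.3, 177.4, 51.1]
ee_rot: [0.001, -0.1, 0.995, -0.0]
contact_force: [-1.7, -3.4, 6.2]
gripper_width: 32.3
```

>>> {"name": "play_rows", "arguments": {"commands": "0 0 8 0 0 0;0 0 12 0 0 0;0 0 15 0 0 0;0 0 15 0 0 0;0 0 0 0 0 0;0 0 0 0 0 0"}}

```text
time_s: 5.63
tool_pos: [497.9, 177.9, 100.8]
ee_rot: [0.001, -0.1, 0.995, 0.0]
contact_force: [-0.7, -0.6, -8.3]
gripper_width: 32.2
```

```bash
python3 - <<'E'
from h import *
s=robot.state(); print(s["tool_pos"],s["ee_rot"],s["contact_force"],s["gripper_width"])
for n in ["scene","side","wrist"]:
    p=cam(n); np.savez("c_"+n,**p)
    c,cf,r=mcloud(p,"case")
    if c is None: print(n,"none");continue
    np.save("cc_"+n,c)
    m=c[(c[:,2]>88)&(c[:,2]<104)]; print(n,cf,"top",len(m),m[:,2].mean() if len(m) else 0,cv2.minAreaRect(m[:,:2].astype(np.float32)) if len(m)>9 else "")
    for t in ["lift_stud","lug_edge"]:
        for r in robot.recognise(t,p)[:2]: print(t,r["conf"],np.round(r["position"]),cloud(p,[r["position"]]).round())
# points of region near lug, from scene
p=dict(np.load("c_scene.npz",allow_pickle=True))
v,u=np.mgrid[0:384,0:512]; ok=p["z_map"]>0
uv=np.c_[u[ok],v[ok]]; C=cloud(p,uv)
b=(C[:,0]>490)&(C[:,0]<640)&(C[:,1]>-70)&(C[:,1]<0)&(C[:,2]>15)&(C[:,2]<70)
print(b.sum()); L=C[b]; np.save("lug",np.c_[L,uv[b]])
b2=(L[:,2]>26)&(L[:,2]<36); print(L[b2].min(0),L[b2].max(0),b2.sum())
x=p["pixels"]; c0=project(p,[570,-40,30])[0].astype(int); print(c0)
uu,vv=c0
a=cv2.resize(x[vv-30:vv+30,uu-40:uu+40,::-1],(800,600),interpolation=cv2.INTER_CUBIC); cv2.imwrite("pics/d.png",a)
E
```

```text
[497.91114401 177.85163852 100.76971277] [ 6.46400896e-04 -1.00253968e-01  9.94961655e-01  1.69628978e-04] [-0.71589451 -0.63883215 -8.30627151] 32.2473415510905
scene 0.91 top 1902 96.22407199476066 ((579.160888671875, -173.0421905517578), (222.3782501220703, 165.40858459472656), 86.78591918945312)
lug_edge 0.59 [264. 186.] [[ 533. -108.   96.]]
side 0.92 top 3935 96.56067738500933 ((579.1007690429688, -178.02120971679688), (223.36105346679688, 162.53445434570312), 86.2448501586914)
lift_stud 0.97 [295. 215.] [[ 574. -208.   97.]]
lift_stud 0.4 [192. 137.] [[385. 141. 138.]]
lug_edge 0.97 [292. 220.] [[ 562. -220.   96.]]
wrist 0.65 top 0 0 
lift_stud 0.8 [  5. 247.] [[584. -35.  33.]]
lug_edge 0.92 [ 12. 250.] [[586. -30.  31.]]
579
[501.57533797 -69.94230079  26.97492408] [615.25794431 -25.0558688   35.98314635] 181
[236 211]
```

View pics/d.png

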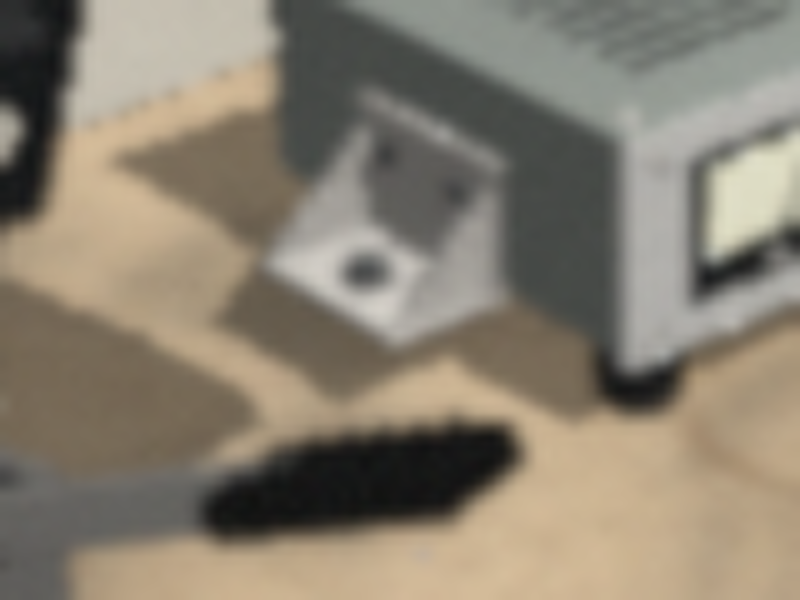

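```bash
python3 - <<'E'
from h import *
p=dict(np.load("c_scene.npz",allow_pickle=True))
f=lambda x,y:[196+x/10-.5,181+y/10-.5]
print("hex",onplane(p,[f(365,268)],34).round(1),cloud(p,[f(365,268)]))
e=onplane(p,[f(266,262),f(402,335)],31);print("edge top",e.round(1)); d=e[0]-e[1]; print(np.linalg.norm(d),np.degrees(np.arctan2(d[1],d[0])))
print("edge mid->stud", e.mean(0))
for n,o in (("side",1),("scene",0)):
    c=np.load("cc_"+n+".npy"); m=c[(c[:,2]>92)&(c[:,2]<100)]
    ang=np.radians(-3.5); a=np.array([np.cos(ang),np.sin(ang)]); b=np.array([-a[1],a[0]])
    for q in (a,b): 
        w=m[:,:2]@q; print(n,np.percentile(w,[0.2,1,99,99.8]).round(1))
w=dict(np.load("c_wrist.npz",allow_pickle=True)); 
v,u=np.mgrid[150:384,0:60]; uv=np.c_[u.ravel(),v.ravel()]; C=cloud(w,uv)
L=C[(C[:,2]>25)&(C[:,2]<38)&(C[:,0]>540)&(C[:,0]<630)&(C[:,1]<0)&(C[:,1]>-75)]
print("wrist lug",len(L),L.min(0),L.max(0)) if len(L) else 0
print(cv2.minAreaRect(L[:,:2].astype(np.float32)))
x=w["pixels"][200:300,0:100,::-1]; cv2.imwrite("pics/e.png",cv2.resize(x,(600,600),interpolation=cv2.INTER_CUBIC))
E
```

```text
hex [[591.3 -43.3  34. ]] [[585.90535096 -38.74173808  37.74304965]]
edge top [[617.6 -29.5  31. ]
 [559.6 -28.7  31. ]]
58.06652547909522 -0.7884716342032514
edge mid->stud [588.59268508 -29.1070171   31.        ]
side [508.4 509.5 667.  668.5]
side [-252.8 -251.2  -36.8  -33.6]
scene [506.3 507.7 664.3 668.9]
scene [-247.3 -245.   -30.6  -29.7]
wrist lug 1063 [556.38852475 -44.38049061  26.06531868] [617.33426685 -23.85079226  37.88835558]
((586.874755859375, -33.91791915893555), (18.59838104248047, 60.70589828491211), 86.37841033935547)
```

View pics/e.png

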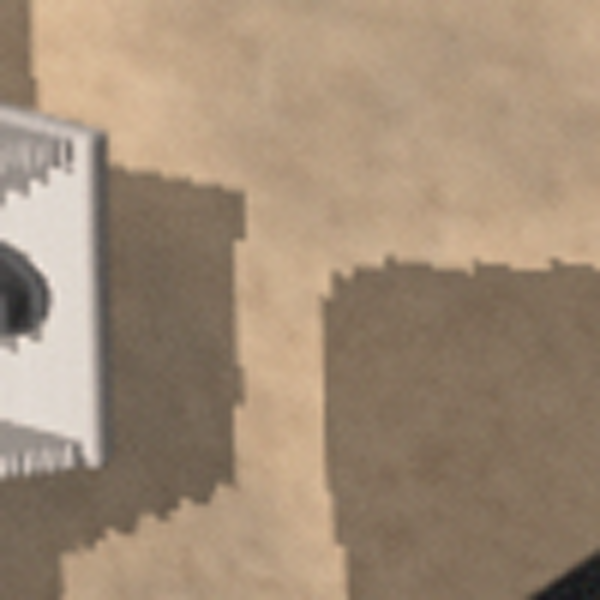

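The wrist picture shows the lug edge clearly at crop x≈100. Next I'll swing the jack round (about -105°) to a stand-off in front of the lug.

>>> {"name": "play_rows", "arguments": {"commands": "6 -6.5 0 0 0 -6.56;6 -6.5 0 0 0 -6.56;6 -6.5 0 0 0 -6.56;6 -6.5 0 0 0 -6.56;6 -6.5 0 0 0 -6.56;6 -6.5 0 0 0 -6.56;6 -6.5 0 0 0 -6.56;6 -6.5 0 0 0 -6.56"}}

```text
time_s: 6.9
tool_pos: [545.9, 125.2, 100.2]
ee_rot: [-0.0, 0.353, 0.936, -0.0]
contact_force: [0.9, -0.2, -8.2]
gripper_width: 31.9
```

>>> {"name": "play_rows", "arguments": {"commands": "6 -6.5 0 0 0 -6.56;6 -6.5 0 0 0 -6.56;6 -6.5 0 0 0 -6.56;6 -6.5 0 0 0 -6.56;6 -6.5 0 0 0 -6.56;6 -6.5 0 0 0 -6.56;6 -6.5 0 0 0 -6.56;6 -6.5 0 0 0 -6.56;0 0 0 0 0 0;0 0 0 0 0 0"}}

```text
time_s: 7.73
tool_pos: [593.5, 73.4, 100.1]
ee_rot: [-0.0, 0.727, 0.686, -0.0]
contact_force: [0.6, -0.2, -9.8]
gripper_width: 32.4
```

```bash
python3 - <<'E'
from h import *
s=robot.state(); print(s["time_s"],s["tool_pos"],s["ee_rot"],s["contact_force"],s["gripper_width"])
p=cam("wrist"); save(p,"f"); np.savez("p_f",**p)
v,u=np.mgrid[0:384,0:512]; C=cloud(p,np.c_[u.ravel(),v.ravel()])
L=C[(C[:,2]>28)&(C[:,2]<34)&(C[:,0]>530)&(C[:,0]<640)&(C[:,1]<-5)&(C[:,1]>-75)]
print(len(L),cv2.minAreaRect(L[:,:2].astype(np.float32)),L.min(0),L.max(0))
L=C[(C[:,2]>92)&(C[:,2]<100)&(C[:,1]<-50)]; print("case",len(L),cv2.minAreaRect(L[:,:2].astype(np.float32)) if len(L) else 0)
E
```

```text
7.7333 [593.51568771  73.39518461 100.05938168] [-2.92614673e-04  7.27214467e-01  6.86410202e-01 -2.60189243e-04] [ 0.63686602 -0.2212516  -9.75711878] 32.383097967308345
933 ((586.7147216796875, -34.21239471435547), (19.13482093811035, 59.6977653503418), 88.64784240722656) [556.77195858 -43.98324005  28.06450559] [616.66186515 -24.13288641  33.89693405]
case 0 0
```

View pics/f.png

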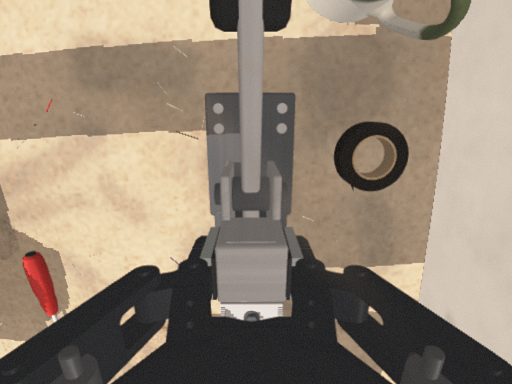

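```bash
python3 - <<'E'
from h import *
p=dict(np.load("p_f.npz",allow_pickle=True))
v,u=np.mgrid[0:384,0:512]; C=cloud(p,np.c_[u.ravel(),v.ravel()]); U=np.c_[u.ravel(),v.ravel()]
C=C if len(C)==len(U) else None
b=C[(C[:,2]>50)&(C[:,2]<64)&(abs(C[:,0]-594)<40)&(C[:,1]>75)&(C[:,1]<175)]
print("base",len(b),np.median(b[:,2]),cv2.minAreaRect(b[:,:2].astype(np.float32)),b.min(0),b.max(0))
A=np.c_[b[:,:2]-b[:,:2].mean(0),np.ones(len(b))]; print("slopes",np.linalg.lstsq(A,b[:,2],rcond=None)[0])
print("rear corners on plane",onplane(p,[[205.5,93],[294.5,93]],np.median(b[:,2])))
t=C[(C[:,2]>128)&(C[:,2]<140)&(abs(C[:,0]-594)<25)&(C[:,1]>40)&(C[:,1]<90)]
print("tower",len(t),np.median(t[:,2]),t.min(0),t.max(0),cv2.minAreaRect(t[:,:2].astype(np.float32)))
print("hex",onplane(p,[[252,317]],34), cloud(p,[[252,317],[252,310]]))
x=p["pixels"][285:335,205:300,::-1]; cv2.imwrite("pics/g.png",cv2.resize(x,(760,400),interpolation=cv2.INTER_CUBIC))
E
```

```text
Traceback (most recent call last):
TypeError: 'NoneType' object is not subscriptable
```

```bash
python3 - <<'E'
from h import *
p=dict(np.load("p_f.npz",allow_pickle=True))
v,u=np.mgrid[0:384,0:512]; C=cloud(p,np.c_[u.ravel(),v.ravel()])
b=C[(C[:,2]>50)&(C[:,2]<64)&(abs(C[:,0]-594)<40)&(C[:,1]>75)&(C[:,1]<175)]
print("base",len(b),np.median(b[:,2]),cv2.minAreaRect(b[:,:2].astype(np.float32)),b.min(0),b.max(0))
A=np.c_[b[:,:2]-b[:,:2].mean(0),np.ones(len(b))]; print("slopes",np.linalg.lstsq(A,b[:,2],rcond=None)[0])
print("rear corners on plane",onplane(p,[[205.5,93],[294.5,93]],np.median(b[:,2])))
t=C[(C[:,2]>128)&(C[:,2]<140)&(abs(C[:,0]-594)<25)&(C[:,1]>40)&(C[:,1]<90)]
print("tower",len(t),np.median(t[:,2]),t.min(0),t.max(0),cv2.minAreaRect(t[:,:2].astype(np.float32)))
print("hex",onplane(p,[[252,317]],34), cloud(p,[[252,317]]))
x=p["pixels"][285:335,205:300,::-1]; cv2.imwrite("pics/g.png",cv2.resize(x,(760,400),interpolation=cv2.INTER_CUBIC))
E
```

```text
base 5767 57.17386176666216 ((595.058837890625, 116.30819702148438), (85.10637664794922, 60.22536849975586), 87.2842788696289) [563.1146159   75.00045037  53.748891  ] [626.25297931 159.90552208  63.90951979]
slopes [-9.36476589e-03  4.53756002e-03  5.72063307e+01]
rear corners on plane [[568.34093718 159.83851769  57.17386177]
 [626.29851502 156.50257252  57.17386177]]
tower 5191 135.16040172792424 [569.19001859  57.62946259 128.00088313] [618.85028033  89.95975173 139.99743034] ((593.5756225585938, 74.05475616455078), (31.294452667236328, 49.7755126953125), 86.37738037109375)
hex [[587.57599201 -39.05156091  34.        ]] [[587.73608975 -36.04948586  37.39686212]]
```

View pics/g.png

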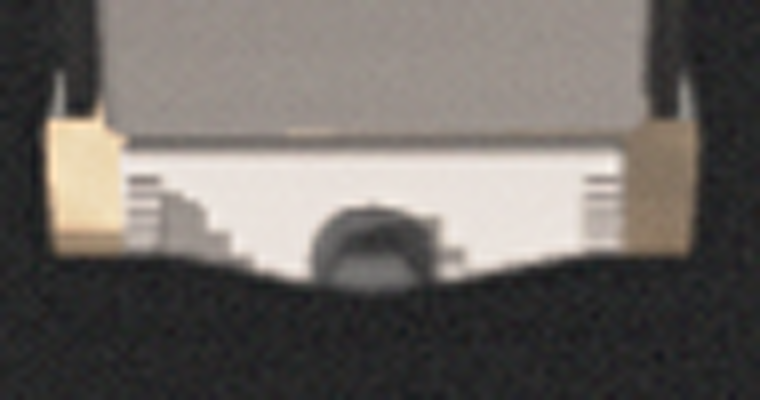

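The hex head at crop (375,250) puts the stud at about (587.2,-39.6), and the lug-edge estimate agrees. I'll lower to about 2 mm above the bench, then run in.

>>> {"name": "play_rows", "arguments": {"commands": "0 0 -12 0 0 0;0 0 -14 0 0 0;0 0 -12 0 0 0;0 0 -6 0 0 0;0 0 -3 0 0 0;0 0 0 0 0 0;0 0 0 0 0 0"}}

```text
time_s: 8.37
tool_pos: [593.6, 73.7, 52.8]
ee_rot: [-0.0, 0.728, 0.686, -0.0]
contact_force: [0.7, 0.3, -8.2]
gripper_width: 32.3
```

>>> {"name": "play_rows", "arguments": {"commands": "-0.4 -7 0 0 0 0;-0.4 -8 0 0 0 0;-0.4 -8 0 0 0 0;-0.4 -8 0 0 0 0;-0.4 -8 0 0 0 0;-0.4 -8 0 0 0 0;-0.4 -8 0 0 0 0;-0.3 -7 0 0 0 0;-0.2 -6.6 0 0 0 0;0 0 0 0 0 0"}}

```text
time_s: 9.2
tool_pos: [590.4, 3.4, 53.3]
ee_rot: [0.0, 0.728, 0.685, -0.0]
contact_force: [-0.7, -0.4, -8.7]
gripper_width: 32.3
```

```bash
python3 - <<'E'
from h import *
s=robot.state(); print(s["time_s"],s["tool_pos"],s["ee_rot"],s["contact_force"],s["gripper_width"])
p=cam("wrist"); np.savez("p_h",**p)
v,u=np.mgrid[0:384,0:512]; C=cloud(p,np.c_[u.ravel(),v.ravel()]); T=s["tool_pos"]
b=C[(C[:,2]>4)&(C[:,2]<14)&(abs(C[:,0]-T[0])<40)&(C[:,1]>T[1]+2)&(C[:,1]<T[1]+90)]
print("base",np.median(b[:,2]),cv2.minAreaRect(b[:,:2].astype(np.float32)),b.max(0))
q=cam("scene"); sd=cam("side")
uu,vv=project(q,[588,-20,50])[0].astype(int);a=q["pixels"][vv-37:vv+37,uu-50:uu+50,::-1]
uu,vv=project(sd,[588,-20,50])[0].astype(int);c=sd["pixels"][vv-37:vv+37,uu-50:uu+50,::-1]
h=p["pixels"][260:340,195:310,::-1]
r=lambda x,w,hh:cv2.resize(x,(w,hh),interpolation=cv2.INTER_CUBIC)
cv2.imwrite("pics/i.png",np.vstack([np.hstack([r(a,400,296),r(c,400,296)]),np.hstack([r(h,400,280),np.zeros((280,400,3),np.uint8)])]))
E
```

```text
9.2 [590.41557847   3.43816     53.34418071] [ 2.81130877e-04  7.28496822e-01  6.85049100e-01 -1.76371651e-04] [-0.68856162 -0.39779341 -8.74777651] 32.294215195162245
base 10.425184144820108 ((592.1176147460938, 46.51314163208008), (84.71217346191406, 60.404563903808594), 87.12444305419922) [623.39697739  89.96163028  13.8564931 ]
```

View pics/i.png

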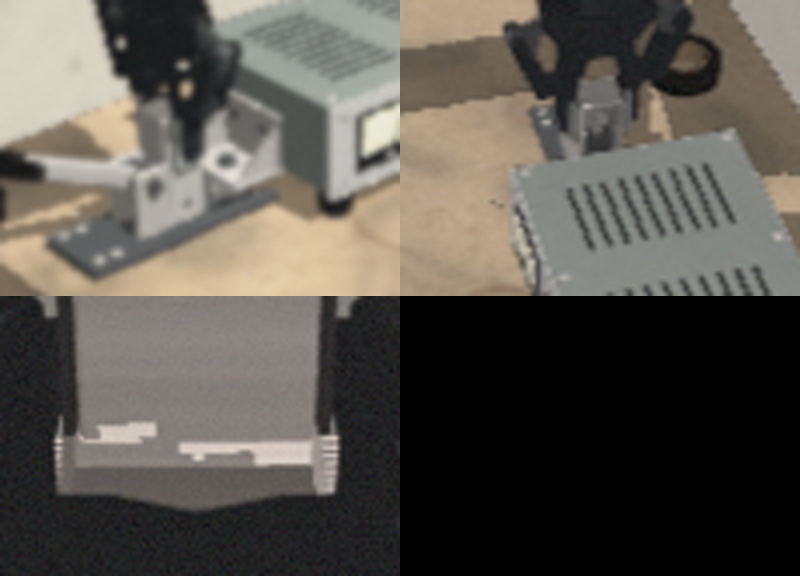

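```bash
python3 - <<'E'
from h import *
q=cam("scene"); np.savez("p_q",**q)
uu,vv=project(q,[588,-20,50])[0].astype(int)
f=lambda x,y:[uu-50+x/4-.5,vv-37+y/4-.5]
c=onplane(q,[f(48,240),f(97,274)],10.4); print(c)
m=c.mean(0); d=np.array([-.0576,-.9983,0]); print("saddle",m+130*d)
print("hex",onplane(q,[f(228,160)],34.5))
q2=q["pixels"][vv-37:vv+37,uu-75:uu+25,::-1]; 
x=cv2.resize(q2,(800,592),interpolation=cv2.INTER_CUBIC); print(uu,vv)
r=robot.trace("jack",q)[0]; v,u=np.nonzero(r["mask"]); C=cloud(q,np.c_[u,v]); b=C[(C[:,2]>6)&(C[:,2]<15)]
print(len(b),b.min(0),b.max(0),cv2.minAreaRect(b[:,:2].astype(np.float32)))
cv2.imwrite("pics/j.png",x)
E
```

```text
[[621.88559739  87.36212198  10.4       ]
 [565.27909456  89.86220939  10.4       ]]
saddle [586.09434598 -41.16683431  10.4       ]
hex [[588.69815115 -42.90701096  34.5       ]]
226 205
461 [557.63292413 -61.73130852   6.00795991] [624.25107257  91.86448342  14.97890835] ((590.5906372070312, 14.442180633544922), (154.2225799560547, 62.34312438964844), 87.97013854980469)
```

View pics/j.png

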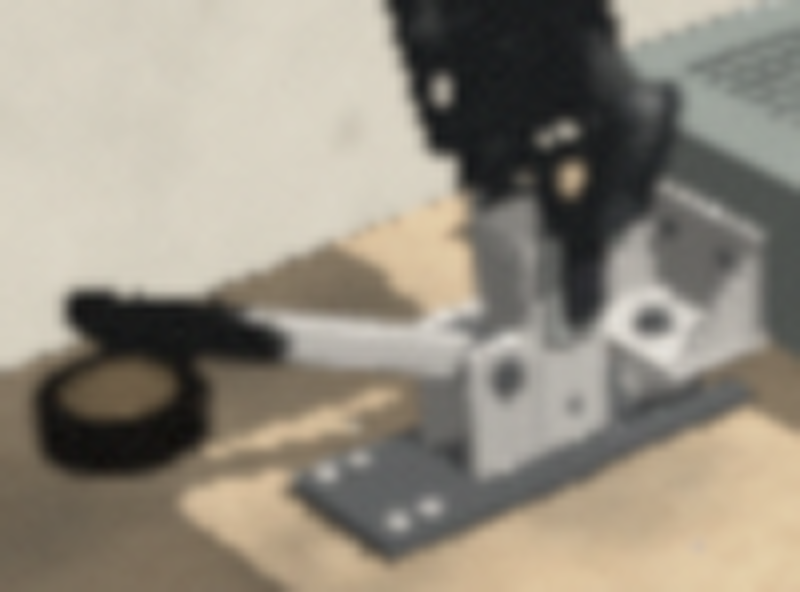

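>>> {"name": "play_rows", "arguments": {"commands": "0.7 -1 -1 0 0 0;0 0 -1 0 0 0;0 0 -0.5 0 0 0;0 0 0 0 0 0;0 0 0 0 0 0"}}

```text
time_s: 9.87
tool_pos: [591.3, 4.2, 51.1]
ee_rot: [0.0, 0.728, 0.686, 0.0]
contact_force: [-1.0, -0.4, -5.3]
gripper_width: 32.5
```

>>> {"name": "play_rows", "arguments": {"commands": "0 0 0 0 0 0;0 0 0 0 0 0;0 0 0 0 0 0;0 0 0 0 0 0;0 0 0 0 0 0", "gripper": 80}}

```text
time_s: 10.28
tool_pos: [591.7, 3.9, 51.5]
ee_rot: [0.001, 0.728, 0.685, 0.0]
contact_force: [0.4, 0.3, 0.2]
gripper_width: 58.5
```

>>> {"name": "play_rows", "arguments": {"commands": "0 0 10 0 0 0;0 0 20 0 0 0;0 0 25 0 0 0;0 0 25 0 0 0;0 0 25 0 0 0;0 0 25 0 0 0;0 0 20 0 0 0;0 0 0 0 0 0;0 0 0 0 0 0;0 0 0 0 0 0"}}

```text
time_s: 11.12
tool_pos: [590.7, 4.1, 200.4]
ee_rot: [-0.0, 0.728, 0.685, -0.0]
contact_force: [-0.9, -0.2, -0.7]
gripper_width: 58.3
```

```bash
python3 - <<'E'
from h import *
s=robot.state(); print(s["time_s"],s["tool_pos"],s["ee_rot"],s["contact_force"],s["gripper_width"])
p=cam("wrist"); save(p,"k"); np.savez("p_k",**p)
v,u=np.mgrid[0:384,0:512]; C=cloud(p,np.c_[u.ravel(),v.ravel()])
R_=lambda m:cv2.minAreaRect(m[:,:2].astype(np.float32))
b=C[(C[:,2]>4)&(C[:,2]<14)&(abs(C[:,0]-592)<45)&(C[:,1]>15)&(C[:,1]<110)]
print("base",np.median(b[:,2]),R_(b),b.min(0),b.max(0))
t=C[(C[:,2]>80)&(C[:,2]<92)&(abs(C[:,0]-590)<20)&(C[:,1]>-20)&(C[:,1]<50)]; print("tower",len(t),R_(t) if len(t) else 0,t.min(0),t.max(0))
l=C[(C[:,2]>26)&(C[:,2]<34)&(abs(C[:,0]-588)<40)&(C[:,1]<-10)&(C[:,1]>-75)]; print("lug",len(l),R_(l) if len(l) else 0)
h=C[(C[:,2]>60)&(C[:,2]<120)&(abs(C[:,0]-597)<40)&(C[:,1]>95)&(C[:,1]<220)]; print("pad",len(h),R_(h),h.min(0),h.max(0))
for t in ["handle_pad","jack_grip","lift_stud"]:
    for r in robot.recognise(t,p)[:1]: print(t,r["conf"],np.round(r["position"]),cloud(p,[r["position"]]).round())
E
```

```text
11.1167 [590.65637557   4.07404835 200.44105227] [-2.16471130e-04  7.28129895e-01  6.85439115e-01 -1.70787696e-04] [-0.93953033 -0.18753711 -0.67815257] 58.270381259330264
base 8.06940938025727 ((593.6550903320312, 51.69258117675781), (74.94558715820312, 60.20343017578125), 87.21408081054688) [561.77094176  15.01043239   5.15074124] [623.82759254  90.52251498  13.6427993 ]
tower 997 ((590.7474365234375, 5.436546325683594), (29.28667640686035, 33.100120544433594), 87.010498046875) [574.22088678  -9.85029816  80.07175424] [607.69546026  20.68569647  88.20900511]
lug 1121 ((589.0701293945312, -46.61003875732422), (41.96331024169922, 79.40642547607422), 86.70113372802734)
pad 2918 ((597.5289306640625, 128.63079833984375), (67.6186294555664, 30.128602981567383), 87.29039764404297) [582.04708889  95.00269415  77.7353587 ] [613.82943881 162.31566262 110.67129882]
handle_pad 0.65 [250.  52.] [[597. 127.  94.]]
jack_grip 0.55 [251. 114.] [[594.  76.  71.]]
lift_stud 0.83 [252. 272.] [[585. -84.  95.]]
```

View pics/k.png

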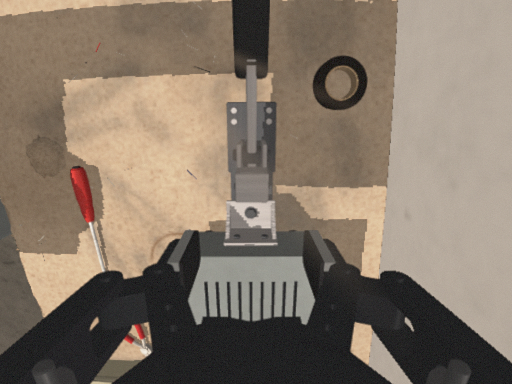

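```bash
python3 - <<'E'
from h import *
p=dict(np.load("p_k.npz",allow_pickle=True))
g=cv2.cvtColor(p["pixels"],cv2.COLOR_RGB2GRAY); s=g[204:222,240:264]; m=(s<115)
n,lab,st,ce=cv2.connectedComponentsWithStats(m.astype(np.uint8)); 
for i in range(1,n):
    if st[i,4]>15: print(st[i],ce[i]+[240,204]); print(onplane(p,[ce[i]+[240,204]],34))
v,u=np.mgrid[0:384,0:512]; C=cloud(p,np.c_[u.ravel(),v.ravel()])
d=np.array([-.052,-.9986])
for k in (28.5,31,33.5):
  pass
l=C[(C[:,2]>28)&(C[:,2]<33)&(abs(C[:,0]-588)<33)&(C[:,1]<-15)&(C[:,1]>-50)]
print(len(l),cv2.minAreaRect(l[:,:2].astype(np.float32)),l.min(0),l.max(0))
b=C[(C[:,2]>4)&(C[:,2]<13)&(abs(C[:,0]-592)<45)&(C[:,1]>35)&(C[:,1]<110)]
r=b[b[:,1]>84]; print("rear",np.percentile(b[:,1]+ (b[:,0]-594)*.052,99.5), "midx",(b[:,0].min()+b[:,0].max())/2)
E
```

```text
[  5   3  13  11 104] [250.63461538 212.26923077]
[[587.05727643 -40.36409948  34.        ]]
684 ((588.269775390625, -37.1028938293457), (58.593994140625, 25.765104293823242), 0.01557168085128069) [558.96997848 -49.99256889  28.25825087] [617.56460909 -24.22657285  32.98915742]
rear 88.94242298827368 midx 593.6599077666972
```

The jack stands flat, and the saddle and stud estimates agree within about 1.5 mm. I'll shut the fingers and go above the handle pad.

>>> {"name": "play_rows", "arguments": {"commands": "1.1 22 -5 0 0 0;1.1 22 -11 0 0 0;1.1 22 -13 0 0 0;1.1 22 -13 0 0 0;1.1 22 -13 0 0 0;1.3 22 -13 0 0 0;0 0 0 0 0 0;0 0 0 0 0 0;0 0 0 0 0 0", "gripper": 255, "newtons": 40}}

```text
time_s: 12.07
tool_pos: [597.7, 135.6, 132.5]
ee_rot: [-0.0, 0.728, 0.686, -0.0]
contact_force: [0.1, -0.2, -0.0]
gripper_width: -0.2
```

>>> {"name": "play_rows", "arguments": {"commands": "0 0 -12 0 0 0;0 0 -10 0 0 0;0 0 -6 0 0 0;0 0.5 -4 0 0 0;0 1 -4 0 0 0;0 1 -4 0 0 0;0 0 0 0 0 0;0 0 0 0 0 0"}}

```text
time_s: 12.73
tool_pos: [597.9, 138.4, 92.8]
ee_rot: [0.0, 0.728, 0.685, -0.0]
contact_force: [-1.5, -1.6, 1.9]
gripper_width: 0.2
```

>>> {"name": "play_rows", "arguments": {"commands": "0 1.5 -4 0 0 0;0 1.5 -4 0 0 0;0 1.3 -4 0 0 0;0 1.2 -4 0 0 0;0 1 -4 0 0 0;0 1 -4 0 0 0;0 0.8 -4 0 0 0;0 0 0 0 0 0;0 0 0 0 0 0"}}

```text
time_s: 13.48
tool_pos: [598.7, 146.7, 66.1]
ee_rot: [0.001, 0.728, 0.686, 0.0]
contact_force: [-2.9, -2.8, 11.2]
gripper_width: -0.0
```

>>> {"name": "play_rows", "arguments": {"commands": "0 1 -4 0 0 0;0 0.7 -4 0 0 0;0 0.5 -4 0 0 0;0 0.3 -4 0 0 0;0 0 -4 0 0 0;0 0 -4 0 0 0;0 0 -3 0 0 0;0 0 0 0 0 0;0 0 0 0 0 0"}}

```text
time_s: 14.23
tool_pos: [598.8, 148.7, 39.5]
ee_rot: [0.001, 0.728, 0.686, 0.0]
contact_force: [-3.1, -3.4, 14.3]
gripper_width: -0.3
```

>>> {"name": "play_rows", "arguments": {"commands": "0 0 -2 0 0 0;0 0 -1.5 0 0 0;0 0 0 0 0 0;0 0 0 0 0 0"}}

```text
time_s: 14.57
tool_pos: [598.9, 148.5, 36.1]
ee_rot: [0.001, 0.728, 0.686, 0.0]
contact_force: [-3.8, -5.6, 13.7]
gripper_width: -0.0
```

```bash
python3 - <<'E'
from h import *
s=robot.state(); print(s["time_s"],s["tool_pos"],s["contact_force"])
p=cam("scene"); q=cam("side"); w=cam("wrist")
for n,x in (("scene",p),("side",q)):
    c,cf,r=mcloud(x,"case"); m=c[(c[:,2]>85)&(c[:,2]<125)&(c[:,1]<-70)]; A=np.c_[m[:,0]-579,m[:,1]+175,np.ones(len(m))]; print(n,np.linalg.lstsq(A,m[:,2],rcond=None)[0], cv2.minAreaRect(m[:,:2].astype(np.float32)))
c,cf,r=mcloud(p,"jack"); b=c[(c[:,2]>3)&(c[:,2]<13)]; print(np.median(b[:,2]),cv2.minAreaRect(b[:,:2].astype(np.float32)))
uu,vv=project(p,[590,30,50])[0].astype(int);a=p["pixels"][vv-45:vv+45,uu-60:uu+60,::-1]
cv2.imwrite("pics/l.png",cv2.resize(a,(800,600),interpolation=cv2.INTER_CUBIC))
E
```

```text
14.5667 [598.85203164 148.54149623  36.12449213] [-3.79482806 -5.59885284 13.66349297]
scene [2.42092867e-02 2.22604157e-02 9.95949167e+01] ((575.791259765625, -179.7898712158203), (220.8098907470703, 171.79119873046875), 87.17718505859375)
side [1.18011291e-02 4.81691117e-02 1.00814739e+02] ((571.3739013671875, -182.75379943847656), (222.00257873535156, 175.98683166503906), 86.99351501464844)
nan ((0.0, 0.0), (0.0, 0.0), 0.0)
  return _methods._mean(a, axis=axis, dtype=dtype,
  ret = ret.dtype.type(ret / rcount)
```

View pics/l.png

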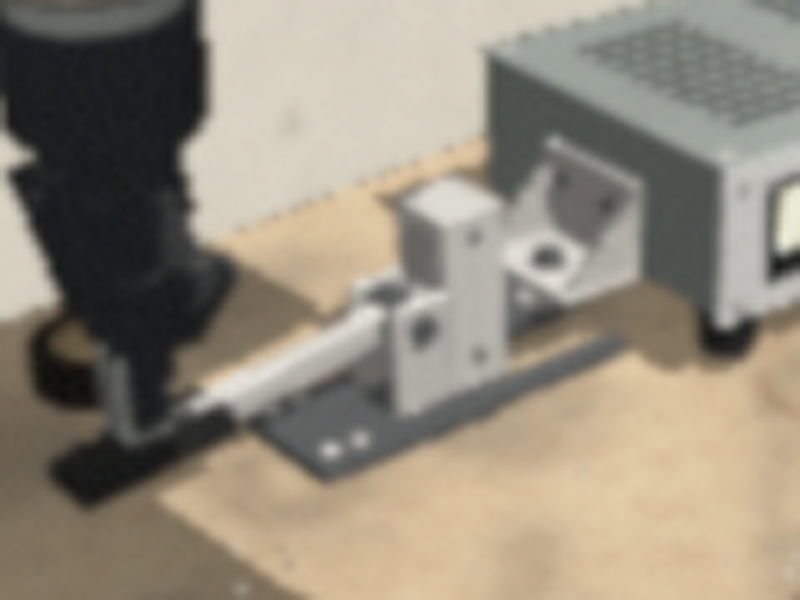

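The handle is down and the case is visibly tilted up. I'll press onto the stop and ease the sideways drag.

>>> {"name": "play_rows", "arguments": {"commands": "0 -0.5 -1.5 0 0 0;0 -0.5 -1 0 0 0;0 0 0 0 0 0;0 0 0 0 0 0;0 0 0 0 0 0"}}

```text
time_s: 15.28
tool_pos: [599.0, 148.4, 35.0]
ee_rot: [0.001, 0.728, 0.686, 0.001]
contact_force: [-7.6, -2.1, 21.7]
gripper_width: -0.1
```

>>> {"name": "play_rows", "arguments": {"commands": "-0.8 0 0 0 0 0;0 0 0 0 0 0;0 0 0 0 0 0;0 0 0 0 0 0;0 0 0 0 0 0;0 0 0 0 0 0"}}

```text
time_s: 15.78
tool_pos: [598.9, 148.4, 35.2]
ee_rot: [0.001, 0.728, 0.686, 0.001]
contact_force: [-5.0, -3.0, 20.3]
gripper_width: 0.1
```

```bash
python3 - <<'E'
from h import *
s=robot.state(); print(s["time_s"],s["tool_pos"],s["contact_force"],abs(s["joint_vel"]).max())
for n in ("scene","side"):
    x=cam(n); c,cf,r=mcloud(x,"case"); m=c[(c[:,2]>90)&(c[:,2]<112)]
    A=np.c_[m[:,0]-579,m[:,1]+175,np.ones(len(m))]
    for _ in range(5):
        k=np.linalg.lstsq(A,m[:,2],rcond=None)[0]; e=abs(A@k-m[:,2]); g=e<max(1.5,e.std()*1.5); A=A[g]; m=m[g]
    print(n,k.round(4),len(m),cv2.minAreaRect(m[:,:2].astype(np.float32)))
    if n=="scene":
        v,u=np.mgrid[0:384,0:512]; C=cloud(x,np.c_[u.ravel(),v.ravel()])
        t=C[(abs(C[:,0]-591)<22)&(abs(C[:,1]-5)<20)&(C[:,2]>84)&(C[:,2]<90)]; print("tower top",len(t),t.mean(0),cv2.minAreaRect(t[:,:2].astype(np.float32)))
        b=C[(abs(C[:,0]-592)<36)&(C[:,1]>15)&(C[:,1]<100)&(C[:,2]>5)&(C[:,2]<11)]; print("base",np.median(b[:,2]),b[:,1].max(),np.linalg.lstsq(np.c_[b[:,:2]-b[:,:2].mean(0),np.ones(len(b))],b[:,2],rcond=None)[0])
E
```

```text
15.7833 [598.89220843 148.39414799  35.15847045] [-4.96458119 -2.99539159 20.28230572] 0.0017585435931144378
scene [7.700000e-03 4.610000e-02 1.011263e+02] 1278 ((577.8233642578125, -179.3783416748047), (222.2106475830078, 163.11654663085938), 86.62419891357422)
tower top 72 [589.20444955   5.80017106  86.52316466] ((590.9037475585938, 4.2221269607543945), (32.785640716552734, 30.264244079589844), 0.35397595167160034)
base 8.598679935833843 92.6290384611384 [ 7.72728507e-03 -8.27636558e-03  8.57912962e+00]
side [3.800000e-03 4.800000e-02 1.012532e+02] 2469 ((578.3880004882812, -184.04420471191406), (222.45596313476562, 161.2017364501953), 86.62377166748047)
```

```bash
python3 - <<'E'
from cell import robot
robot.job_done(); s=robot.state(); print(s["time_s"],s["tool_pos"],s["contact_force"])
E
```

```text
the job is handed in; nothing more can be done
the job is handed in; nothing more can be done
```

The jack is under the lift lug with its handle fully down, the case's left side is raised, and I handed the job in at about 16 s with the shut fingers still pressing on the handle pad. The hand-in gave no verdict.

**What I did:** I took the jack by its tower, turned it about 105°, ran its toe in under the lug, set it down and let go. Then I pressed the handle to its stop with the fingers shut.

**Last checks:**
- **Saddle under stud:** before pressing, the wrist camera put the saddle and stud within about 1.5 mm of each other. An earlier scene-camera check differed by about 3 mm, so I shifted the jack about 1 mm before setting it down.
- **Jack flat:** before pressing, the base plate's top was at 8.1 mm; 8 mm means flat on the bench. With the handle down it read 8.6 mm with slopes under 0.01 rad, and the tower had not visibly moved.
- **Handle down:** the fingertips stopped at about 35 mm above the bench, the fully-down height. The force rose to about 20 N and the arm was still.
- **Feet raised:** both fixed cameras show the case tilted by 0.046 to 0.048 rad, which lifts the left feet by about 9 mm. That figure comes from the tilt; I did not see the feet's undersides.
- **Case position:** the top outline's centre reads about 6 mm from the start in both cameras, well inside 30 mm.

**Not settled:** a sideways drag of about 5 N in x and 3 N in y stayed on the handle pad. I did not measure the load on the stud directly, and I did not check the other things on the bench again at the end, though nothing I did came near them.

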